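Stand the candle in the rack and lock the sliding stop up against it

ROBOT

A 7-joint arm with a two-finger parallel gripper is mounted at the origin on a cart in front of the work surface, level with it; the furniture and walls round the work are solid. World frame = base frame: x ahead of the robot, y to its left, z up, the work surface at z = 0. Lengths are in m, angles in degrees, forces in N, time in s.
With the tool pointing down it reaches from about 0.425 to 0.95 m from the base axis. Payload 4.7 kg.
Tool frame: the origin (TCP) lies between the finger pads; the fingertips stand 19 mm ahead of it and the grasp point (between the pads) is the TCP; z points along the fingers, y is the direction in which the jaws open and shut (so a half turn about z gives the same grasp; the last joint's range is limited). The gripper opens to 87 mm and grips with 3 to 60 N. Pads are 19 mm wide; open, the fingers measure 117 mm over their backs; the gripper's body (75 mm by 190 mm) begins 51 mm behind the grasp point.
Start: joints at [-71.557, 26.849, -2.785, 87.806, 1.381, 65.374, -4.715], TCP at [0.232, 0.634, 0.242] pointing down, gripper open.
Joint ranges: [-148.3, 148.3], [-19.14, 114.17], [-79.39, 73.82], [5.75, 140.21], [-59.74, 239.74], [12.07, 113.84], [-152.46, 152.46]. Speed limits (degrees/s): [147.25, 147.25, 180, 180, 180, 180, 180].

INTERFACE

Orientations are given as a 3x3 rotation matrix whose columns are the frame's x, y, z axes.
In Python, from station import arm gives the robot as it stands.
- The arm moves only by the shell command python3 -m jog 'ROWS' [FORCE]. ROWS is JSON, a list of rows, each a list of 7 numbers: the turn, a rotation vector about the world's x, y, z each as a share of pi/2 rad, from -1 to 1, then the shift along the world's x, y, z each as a share of 0.1 m, from -1 to 1, then the closure, from -1 (fully open) to 1 (shut). In form: [[ax, ay, az, dx, dy, dz, hand], ...]. A call has 1 to 10 rows; each row is the pose to reach, as a shift and turn from the pose measured when the call began; what a row does not reach only later rows make up. A row lasts 1/10 s, in which the tool goes at most 50 mm and 8.59 degrees, less where a joint would pass 70% of its speed; a pose out of reach is approached as far as the arm can. A call with a number of a shift or a turn outside -1 to 1 is refused whole. A call with a gripper value outside its range is refused whole. The fingers move at their own pace and stop on an object; FORCE is the grip in N (left out, the last holds). Time passes only in rows, so rows that repeat a pose let the fingers close. It gives the time, the measured TCP pose, the force and the opening at its end, in the units of the state.
- arm.read_state(): the state, without advancing time (a new reading comes with each control period).
- arm.grab_frame(name): name is "scene" or "side" or "wrist"; returns the picture (480x640x3 uint8, red, green, blue); there is no depth.
- arm.camera_info(name): a dict with "camera_matrix" (3x3 intrinsics, pixels), "view" (4x4, takes a point from world to camera coordinates). Camera axes: x right, y down, z forward; pixel columns grow to the right and rows downward; lengths in m; the calibration is good to about 2 mm. A picture is of the moment at which its call begins: read the wrist's pose just before it. camera_info takes no time and is no camera call; for the wrist camera it gives the pose at the moment of the call.
- arm.close_job(): hands the job in, once; it reports no verdict.
The state is a dict: "t": time; "qpos": joint angles; "joint_vel": joint speeds; "tau": joint torques, N m; "ee_pos": TCP position; "orientation": TCP orientation; "ft_force": force on the tool from outside, world axes, zero at the start; "ft_torque": the same for the moment, N m; "width": opening from 0.0 (shut) to 1.0 (fully open).
Only numpy, scipy, OpenCV 4.12 (cv2) and the standard library are available. Lean on these libraries where they do the work, as an engineer would, in place of code of your own. Each camera call takes 0.05 s, during which the arm holds its last target. There are 200 camera calls.

TASK

Set the green candle down gently and upright in the worktop rack, next to the pepper shaker on its stop side, and close the rack's sliding stop up to the pair: pull the spring knob up, slide the stop along its tube, and let the knob's pin drop fully home into the last round hole at which both still fit. Leave both standing on the base board between the end plate and the stop, and do not knock over the shaker or the mug.

Things in the scene. Friction and masses are not known exactly. Their poses are not given: they have to be found in the camera images.
- rack: Fixed worktop rack, 300 long (its y), 145 deep (its x, -55 to +90). Origin: middle of its length, on its underside, level with the worktop; x to the rear, y along it to the end plate, z up. Wooden base board 8 thick, 14 high front lip at x = -55..-50. Dark full-depth end plate, 75 high, at y = +138..+150. Things stand on the board in front of the tube, centre line x = -5.
- slot (a point): Middle of the mouth of a long slot (54 x 14) in the top of the rack's square 25 x 25 steel tube. The tube runs along the rack's y at rack x = +60, its top at z = 63, from the end plate to a short dark post at y = -150..-138. In its top: this slot at rack y = -115..-61, then three round 14 mm holes at rack y = -31, -6, +19. Axes as the rack.
- target_hole (a point): Mouth of the tube hole at rack y = -6, z = 63: the last at which the 44 mm shaker and the 52 mm candle, side by side, still fit (with the pin in it the bay between end plate and stop is 106 wide; one hole further it would be 81). Axes as the rack.
- stop (a joint): Sliding stop on the tube, in m; its pin is at rack y = -0.106 + this value, so it grows towards the end plate: 0.075, 0.100 (target_hole), 0.125 = over the round holes. Range -0.004 to 0.129. Starts between 0 and 0.038 with its pin down in the slot, which stops it at 0.040 until the pin is pulled up. Slides with 1 N of friction (2 N while the pin rides on the tube).
- plunger (a joint): Spring plunger in the stop, in m: 0 = pin fully down in a hole or the slot, about 0.012 = pin riding on top of the tube, 0.020 = pulled up to its limit. Its spring pushes down with 4 N at 0 and 7.5 N at 0.020; it does not latch when up. The 10 mm pin has a rounded nose and drops into a hole if within about 2 mm of its centre.
- knob (a point): Centre of the red knob on the plunger, an upright cylinder 34 across and 24 high, right above the tube axis (rack x = +60); it moves with stop and plunger. With the pin home its underside is at z = 90 (this point at 102). Below it a steel collar 22 across ends at z = 85. Axes as the rack.
- stop_face (a point): Middle of the white stop plate's face towards the end plate (rack x = 0, z = 45), 38 ahead (rack +y) of the pin's axis. The plate is 8 thick, rack x = -45..+40, z = 10..80; it pushes along what stands in its way. Axes as the rack.
- candle: Green upright round candle, slightly tapered, 52 across, 144 high, 0.27 kg, loose; it starts on the worktop left of the sink. Origin: centre of its underside, z up along it.
- shaker: Pepper shaker, 44 across, 90 high, 0.1 kg, loose; it stands in the rack near the end plate. Origin: centre of its underside, z up.
- mug: White mug, 95 high, standing loose on the worktop in front of the sink. Origin: under its middle, z up.
Not all that is in view belongs to the job. Of the things that look like the candle, take the one that is nearest to the robot's base at the start.

How it is judged:
By the outcome, as a careful person would: the job done as asked, in the order asked, and still so for the second after the job is handed in, with the robot touching nothing.
It also fails if it takes over 53 s, if anything falls off the work surface, if the arm or the gripper's body presses on something with over 40 N, if the wrist force passes 120 N, or if a joint passes its speed limit or range.

## Working session

There is one attempt and no reset: what is moved stays moved. The work goes in short steps, Python scripts to look and compute and a shell command to move; the robot and the scene stay as the last step left them, time stands still between calls to the robot, and variables do not carry over. Pictures are saved under pics/ and viewed, about 8 in all and at most 12, crops included, and the job is handed in when it is done.

```bash
mkdir -p pics; ls; cat > h.py <<'E'
import numpy as np, cv2
from station import arm
def save(n,f):
    im=arm.grab_frame(n); cv2.imwrite('pics/'+f,im[:,:,::-1]); return im
def cam(n):
    c=arm.camera_info(n); return np.array(c["camera_matrix"]),np.array(c["view"])
def ray(n,u,v):
    K,V=cam(n); R=V[:3,:3]; o=-R.T@V[:3,3]; d=R.T@np.linalg.inv(K)@np.array([u,v,1.]); return o,d/np.linalg.norm(d)
def onz(n,u,v,z):
    o,d=ray(n,u,v); return o+d*(z-o[2])/d[2]
def proj(n,p):
    K,V=cam(n); q=K@(V[:3,:3]@np.array(p,float)+V[:3,3]); return q[:2]/q[2]
def tri(*obs):
    A=np.zeros((3,3));b=np.zeros(3)
    for n,u,v in obs:
        o,d=ray(n,u,v);P=np.eye(3)-np.outer(d,d);A+=P;b+=P@o
    p=np.linalg.solve(A,b); return p
E
python3 - <<'E'
from h import *
np.set_printoptions(precision=4,suppress=True)
for n in("scene","side"):
    save(n,n+"0.png"); K,V=cam(n); print(n,K[0,0],-V[:3,:3].T@V[:3,3],V[2,:3])
print(arm.read_state())
E
```

```text
pics
scene 491.83984845641265 [-0.2984 -0.4434  1.2248] [ 0.526   0.3568 -0.772 ]
side 443.7036936744741 [0.1066 1.2305 0.8178] [ 0.2731 -0.813  -0.5143]
{'t': 0.1, 'qpos': array([-71.5557,  26.8929,  -2.7851,  87.8681,   1.3811,  65.3733,
        -4.7152]), 'joint_vel': array([-0.014 , -0.0743,  0.0143, -0.2336,  0.0009, -0.1249,  0.0289]), 'tau': array([  0.0009, -50.917 ,  -0.0811, -23.6829,  -0.0614,   0.0346,
         0.0001]), 'ee_pos': array([0.2318, 0.6334, 0.2406]), 'orientation': array([[-0.9391,  0.3436, -0.0005],
       [ 0.3436,  0.9391, -0.0017],
       [-0.0001, -0.0018, -1.    ]]), 'ft_force': array([-0.0195, -0.7871,  0.7332]), 'ft_torque': array([-0.0628,  0.0115, -0.014 ]), 'width': 0.9993115780275476}
```

View pics/scene0.png

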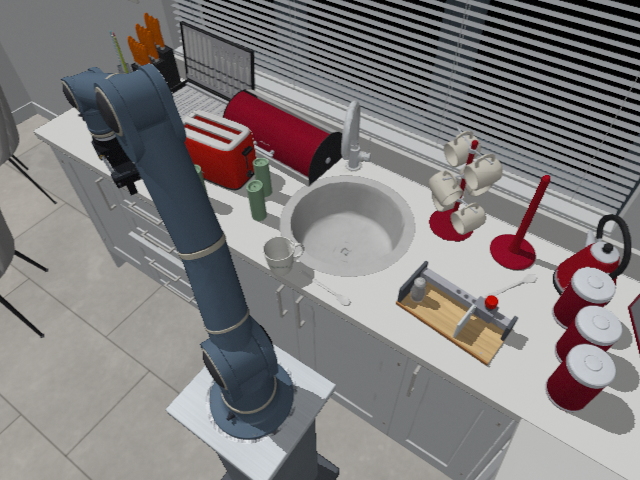

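View pics/side0.png

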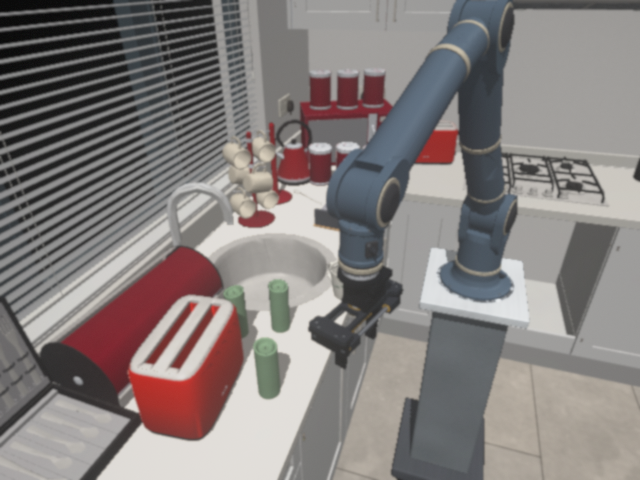

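Three green candles are visible: scene view at about (257,200), (263,177) and (200,175, half hidden), side view at (279,305), (234,312) and (267,367). The rack is around (460,310) in the scene view, with the red knob at (491,302), the shaker at (419,290) and the mug at (280,255).

```bash
python3 - <<'E'
from h import *
np.set_printoptions(precision=4,suppress=True)
for n in("scene","side"):
    im=cv2.imread(f'pics/{n}0.png'); b,g,r=[im[:,:,i].astype(int) for i in range(3)]
    m=((g>r*1.15)&(g>b*1.1)&(g>45)).astype(np.uint8)
    k,l,st,ce=cv2.connectedComponentsWithStats(m)
    for i in range(1,k):
        if st[i,4]>60:
            x,y,w,h,a=st[i]; 
            # ray at silhouette centroid, half height
            print(n,st[i],ce[i],onz(n,*ce[i],0.072),'bottom',onz(n,ce[i][0],y+h,0))
im=cv2.imread('pics/scene0.png'); b,g,r=[im[:,:,i].astype(int) for i in range(3)]
m=((r>180)&(g<50)&(b<50)).astype(np.uint8)
k,l,st,ce=cv2.connectedComponentsWithStats(m)
for i in range(1,k):
    if st[i,4]>30: print('red',st[i],ce[i],onz('scene',*ce[i],0.102))
c=cv2.resize(im[250:370,380:530],None,fx=5,fy=5,interpolation=cv2.INTER_CUBIC); cv2.imwrite('pics/rackcrop.png',c)
E
```

```text
scene [ 247  158   25   63 1007] [259.1648 188.7915] [0.5401 0.4119 0.072 ] bottom [0.4745 0.3674 0.    ]
scene [194 165  11  23  73] [199.3973 173.8904] [0.4798 0.626  0.072 ] bottom [0.4753 0.6415 0.    ]
side [269 280  18  51 648] [278.1991 302.912 ] [0.5022 0.3782 0.072 ] bottom [0.4945 0.4073 0.    ]
side [224 286  18  18 202] [233.1733 293.005 ] [0.6375 0.3751 0.072 ] bottom [0.6643 0.3399 0.    ]
side [254 339  22  58 690] [264.9145 360.9522] [0.4513 0.5808 0.072 ] bottom [0.4397 0.6196 0.    ]
red [487 296  10   8  63] [491.4444 299.4444] [ 0.5472 -0.3975  0.102 ]
```

View pics/rackcrop.png

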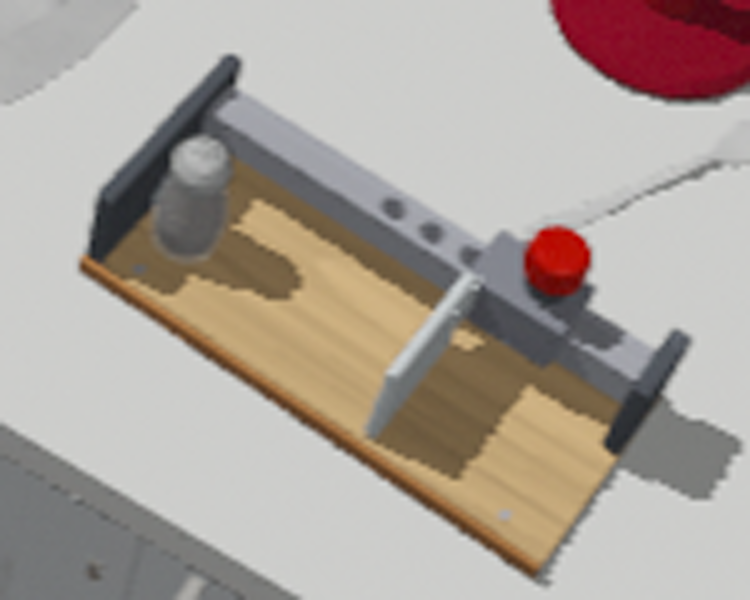

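```bash
cat > rack.py <<'E'
from h import *
def fit(pts,n):
    L=np.array([p[0] for p in pts],float)/1000
    W=np.array([onz(n,*p[1],z) for p,z in zip(pts,L[:,2])])
    l=L[:,:2]-L[:,:2].mean(0); w=W[:,:2]-W[:,:2].mean(0)
    th=np.arctan2((l[:,0]*w[:,1]-l[:,1]*w[:,0]).sum(),(l*w).sum())
    R=np.array([[np.cos(th),-np.sin(th)],[np.sin(th),np.cos(th)]]); t=W[:,:2].mean(0)-R@L[:,:2].mean(0)
    print('yaw',np.degrees(th),'t',t); print('res mm',1000*(W[:,:2]-L[:,:2]@R.T-t)); return R,t
E
python3 - <<'E'
from rack import *
np.set_printoptions(precision=4,suppress=True)
f=lambda a,b:((a+.5)/5-.5+380,(b+.5)/5-.5+250)
pts=[((60,19,63),f(394,208)),((60,-6,63),f(432,232)),((-55,150,75),f(97,190)),((90,150,75),f(228,57)),((-55,-150,14),f(543,566)),((-55,150,14),f(82,258))]
R,t=fit(pts,'scene')
k=onz('scene',491.4,299.9,0.102); print('knob rack',R.T@(k[:2]-t))
s=onz('scene',*f(200,150),0.098); print('shaker rack top',R.T@(s[:2]-t)); s=onz('scene',*f(190,235),0.008);print('bot',R.T@(s[:2]-t))
for c in[(256.5,184),(262.5,162)]: print('cand top',onz('scene',*c,.144))
print('mug',onz('scene',278,270,0))
for p in[(-5,-0,.2)]:pass
E
```

```text
yaw -5.5920849483088455 t [ 0.4886 -0.3218]
res mm [[ -0.801    0.7234]
 [ -1.0359   1.1059]
 [  8.2107   0.6399]
 [-10.2058  -2.3442]
 [  2.0316   0.7375]
 [  1.8004  -0.8625]]
knob rack [ 0.0643 -0.0702]
shaker rack top [-0.0021  0.1159]
bot [0.0045 0.1118]
cand top [0.4995 0.3791 0.144 ]
cand top [0.5904 0.4295 0.144 ]
mug [0.3513 0.1902 0.    ]
```

```bash
python3 -m jog '[[0,0,0.16,0.5,-0.5,0,-1],[0,0,0.16,1,-1,0,-1],[0,0,0.16,1,-1,0,-1]]' | tail -3; python3 -m jog '[[0,0,0,0.5,-0.5,0,-1],[0,0,0,1,-1,0,-1],[0,0,0,1,-1,0,-1]]' | tail -1
python3 - <<'E'
from h import *
np.set_printoptions(precision=4,suppress=True)
s=arm.read_state(); print(s['t'],s['ee_pos'],s['orientation'][:,1]); K,V=cam('wrist'); im=save('wrist','w1.png')
print(proj('wrist',(0.4995,0.379,0.144)),-V[:3,:3].T@V[:3,3])
g=arm.grab_frame('scene'); b,gg,r=[im[:,:,i].astype(int) for i in (2,1,0)]
m=((gg>r*1.15)&(gg>b*1.1)&(gg>45)).astype(np.uint8)
k,l,st,ce=cv2.connectedComponentsWithStats(m)
for i in range(1,k):
    if st[i,4]>200: print(st[i],ce[i],onz('wrist',*ce[i],.144))
E
```

```text
orientation: [[-0.995, 0.099, 0.0], [0.099, 0.995, -0.003], [-0.0, -0.003, -1.0]]
ft_force: [1.3, 1.5, -0.0]
width: 1.001
width: 0.998
0.7 [0.4352 0.4286 0.2396] [ 0.0998  0.995  -0.0045]
[269.9993 331.2077] [0.355  0.4365 0.382 ]
[ 464  165  152  101 9719] [543.3592 212.7536] [0.4315 0.5662 0.144 ]
[ 234  242   76   93 5207] [277.1992 293.7363] [0.4688 0.3912 0.144 ]
[325 321  42  14 438] [345.984  328.6233] [0.5004 0.4351 0.144 ]
[ 324  370   60   37 2012] [351.9394 388.6754] [0.5506 0.4349 0.144 ]
```

View pics/w1.png

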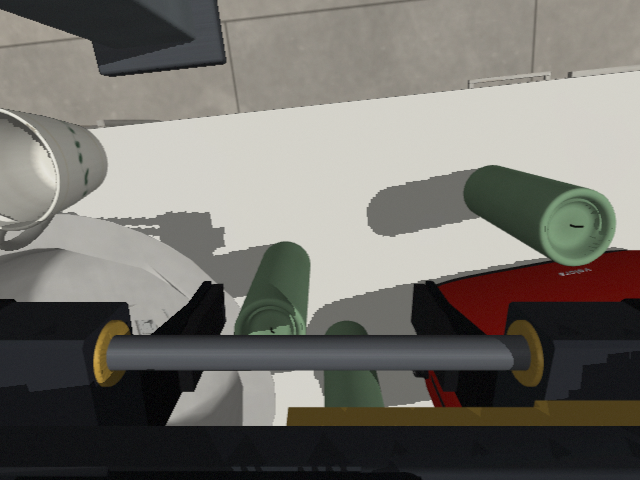

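The wrist view shows candle A's top centred near (270,331), matching the projected scene measurement (270.0,331.2). The other two candles are at about (575,225) and (350,390).

```bash
python3 -m jog '[[0,0,0,0.4,-0.3,0,-1],[0,0,0,0.64,-0.5,0,-1],[0,0,0,0.64,-0.5,-0.2,-1],[0,0,0,0.64,-0.5,-0.2,-1]]' | grep ee_pos; python3 -m jog '[[0,0,0,0,0,-0.3,-1],[0,0,0,0,0,-0.6,-1],[0,0,0,0,0,-0.95,-1],[0,0,0,0,0,-0.95,-1],[0,0,0,0,0,-0.95,-1]]'
python3 - <<'E'
from h import *
save('scene','s2.png')
E
python3 -m jog '[[0,0,0,0,0,0,0.2],[0,0,0,0,0,0,0.5],[0,0,0,0,0,0,1],[0,0,0,0,0,0,1],[0,0,0,0,0,0,1],[0,0,0,0,0,0,1],[0,0,0,0,0,0,1],[0,0,0,0,0,0,1]]' 20
```

```text
ee_pos: [0.5034, 0.3718, 0.2168]
t: 1.7
ee_pos: [0.5025, 0.3731, 0.1222]
orientation: [[-0.994, 0.112, -0.002], [0.112, 0.994, -0.011], [0.001, -0.012, -1.0]]
ft_force: [-0.7, 0.1, 0.4]
width: 1.0
t: 2.55
ee_pos: [0.5037, 0.3737, 0.1236]
orientation: [[-0.994, 0.112, 0.0], [0.112, 0.994, -0.009], [-0.001, -0.009, -1.0]]
ft_force: [0.7, 1.8, 1.7]
width: 0.603
```

```bash
python3 - <<'E'
from rack import *
np.set_printoptions(precision=4,suppress=True)
f=lambda a,b:((a+.5)/5-.5+380,(b+.5)/5-.5+250)
pts=[((60,19,63),f(394,208)),((60,-6,63),f(432,232)),((-55,-150,14),f(543,566)),((-55,150,14),f(82,258))]
R,t=fit(pts,'scene')
print('target',t+R@[-.005,.061]); print('faucet',onz('scene',352,105,.25),onz('scene',352,125,.2))
s=onz('scene',*f(200,150),0.098); print('shaker rack top',R.T@(s[:2]-t))
E
python3 -m jog '[[0,0,0,0,0,0.2,1],[0,0,0,0,0,0.5,1],[0,0,0,0,0,1,1],[0,0,0,0,0,1,1]]' | egrep 'ee_pos|width|force'
python3 -m jog '[[0,0,0,-0.1,-0.4,0.5,1],[0,0,0,-0.2,-0.7,0.5,1],[0,0,0,-0.3,-1,0.5,1],[0,0,0,-0.3,-1,0.5,1]]' | egrep 'ee_pos|width|force'
python3 -m jog '[[0,0,0,0,-0.5,0,1],[0,0,0,0,-1,0,1],[0,0,0,0,-1,0,1]]' | egrep 'ee_pos'
python3 -m jog '[[0,0,0,0,-0.5,0,1],[0,0,0,0,-1,0,1],[0,0,0,0,-1,0,1]]' | egrep 'ee_pos'
python3 -m jog '[[0,0,0,0,-0.5,0,1],[0,0,0,0,-1,0,1],[0,0,0,0,-1,0,1]]'
python3 - <<'E'
from h import *
np.set_printoptions(precision=4,suppress=True)
save('scene','s3.png');save('wrist','w3.png')
E
```

```text
yaw -5.48661715884903 t [ 0.4891 -0.3214]
res mm [[-1.2811  0.1892]
 [-1.5618  0.5761]
 [ 1.2622  0.444 ]
 [ 1.5807 -1.2093]]
target [ 0.4899 -0.2602]
faucet [0.8924 0.2799 0.25  ] [0.8589 0.2559 0.2   ]
shaker rack top [-0.0024  0.1155]
ee_pos: [0.5064, 0.3754, 0.2298]
ft_force: [1.4, 1.0, -2.6]
width: 0.599
ee_pos: [0.4755, 0.2692, 0.279]
ft_force: [0.9, 0.7, -3.7]
width: 0.584
ee_pos: [0.475, 0.1615, 0.2775]
ee_pos: [0.4741, 0.0545, 0.2763]
t: 4.25
ee_pos: [0.4729, -0.052, 0.2754]
orientation: [[-0.989, 0.147, -0.002], [0.147, 0.989, -0.02], [-0.001, -0.021, -1.0]]
ft_force: [-0.7, -0.1, -3.2]
width: 0.584
```

View pics/w3.png

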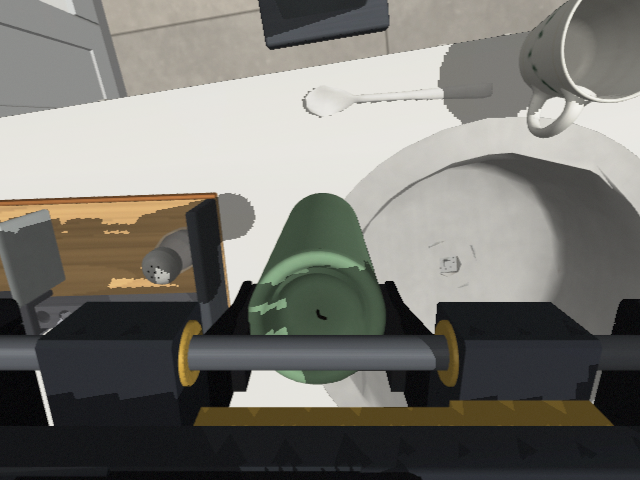

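```bash
python3 - <<'E'
from rack import *
np.set_printoptions(precision=4,suppress=True)
th=np.radians(-5.49);R=np.array([[np.cos(th),-np.sin(th)],[np.sin(th),np.cos(th)]]);t=np.array([.4891,-.3214])
n='wrist'
for nm,z,u in[('lip corner(-55,150)',.014,(217,194)),('shaker top',.098,(162,269)),('plate top front outer (-55,150)',.075,(215,200)),('plate front inner (-55,138)',.075,(192,208)),('stop plate top front face',.080,(48,211))]:
    p=onz(n,*u,z); print(nm,R.T@(p[:2]-t))
K,V=cam(n); e=arm.read_state()['ee_pos']
for dz in(.0,.01,.02,.03): p=e+[0,0,dz]; print(dz,proj(n,p),K[0,0]/(V[:3,:3]@p+V[:3,3])[2]*.05)
E
```

```text
lip corner(-55,150) [-0.0524  0.1592]
shaker top [-0.0014  0.1257]
plate top front outer (-55,150) [-0.0575  0.1745]
plate front inner (-55,138) [-0.0511  0.1525]
stop plate top front face [-0.055   0.0223]
0.0 [319.9185 323.2479] 120.45258239119785
0.01 [319.5965 336.1818] 128.11417061904496
0.02 [319.2307 350.8728] 136.8166209229559
0.03 [318.8117 367.7051] 146.78750017324123
```

```bash
python3 -m jog '[[0.013,0,0.033,0.1,-0.5,0.1,1],[0.013,0,0.033,0.1,-0.95,0.1,1],[0.013,0,0.033,0.1,-0.95,0.1,1]]' 25| egrep 'ee_pos|width'
python3 -m jog '[[0,0,0,0.05,-0.5,0,1],[0,0,0,0.05,-0.9,0,1],[0,0,0,0.05,-1,0,1],[0,0,0,0.05,-1,0,1],[0,0,0,0.05,-1,0,1]]'
python3 - <<'E'
from h import *
save('scene','s4.png');save('wrist','w4.png')
E
```

```text
ee_pos: [0.4832, -0.1474, 0.2853]
width: 0.583
t: 5.15
ee_pos: [0.4889, -0.2445, 0.2845]
orientation: [[-0.995, 0.096, -0.003], [0.096, 0.995, 0.001], [0.003, 0.001, -1.0]]
ft_force: [-0.5, 0.6, -1.8]
width: 0.581
```

View pics/w4.png

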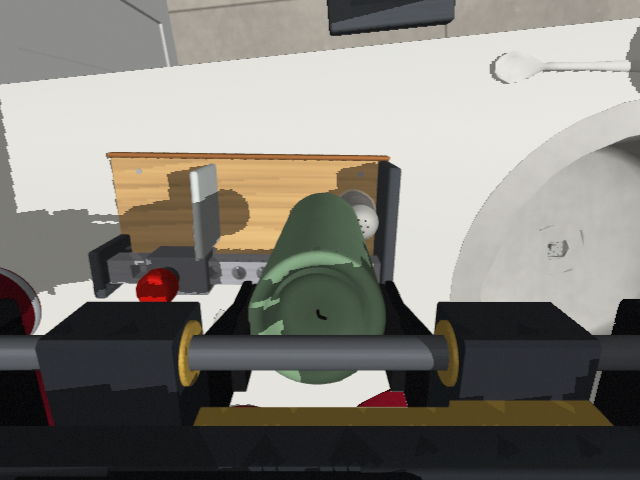

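```bash
python3 -m jog '[[0,0,0,0,0,0,1],[0,0,0,0,0,0,1],[0,0,0,0,0,0,1]]' | egrep ee_pos; cat > g.py <<'E'
from rack import *
np.set_printoptions(precision=4,suppress=True)
def axis(n,im):
    r,g,b=[im[:,:,i].astype(int) for i in range(3)]
    m=((g>r*1.15)&(g>b*1.1)&(g>40)).astype(np.uint8)
    e=arm.read_state()['ee_pos']; u,v=proj(n,e); 
    k,l,st,ce=cv2.connectedComponentsWithStats(m)
    i=min((i for i in range(1,k) if st[i,4]>150),key=lambda i:np.hypot(*(ce[i]-[u,v])))
    ys,xs=np.where(l==i); print(n,'tcp px',u,v,st[i])
    for y in range(st[i,1],st[i,1]+st[i,3],6): q=xs[ys==y]; print(y,q.min(),q.max(),(q.min()+q.max())/2)
E
python3 - <<'E'
from g import *
e=arm.read_state()['ee_pos']; print(e)
K,V=cam('wrist'); im=save('wrist','w5.png'); sc=save('scene','s5.png'); si=save('side','d5.png')
np.save('V5.npy',V)
axis('scene',sc); axis('side',si)
for z in(-.1236,0,.0204): print(z,proj('scene',e+[0,0,z]),proj('side',e+[0,0,z]),proj('wrist',e+[0,0,z]))
cv2.imwrite('pics/m5.png',np.hstack([cv2.resize(sc[150:350,330:530],None,fx=2,fy=2),cv2.resize(si[150:350,250:450],None,fx=2,fy=2)])[:,:,::-1])
E
```

```text
ee_pos: [0.4891, -0.2438, 0.2849]
[ 0.4891 -0.2438  0.2849]
scene tcp px 442.7227431983002 245.53351389797132 [423 237  29  48 873]
237 438 440 439.0
243 431 450 440.5
249 431 451 441.0
255 429 449 439.0
261 427 446 436.5
267 424 444 434.0
273 424 442 433.0
279 425 441 433.0
side tcp px 345.10044775519344 150.98647636524007 [342 154  12  32 231]
154 353 353 353.0
160 349 353 351.0
166 343 352 347.5
172 342 351 346.5
178 343 350 346.5
184 342 351 346.5
-0.1236 [434.0929 274.6718] [344.2772 183.2726] [320.0186 237.4793]
0 [442.5054 245.3827] [345.0043 151.057 ] [321.6664 323.5422]
0.0204 [444.023 240.099] [345.13   145.4886] [322.2053 351.6858]
```

View pics/m5.png

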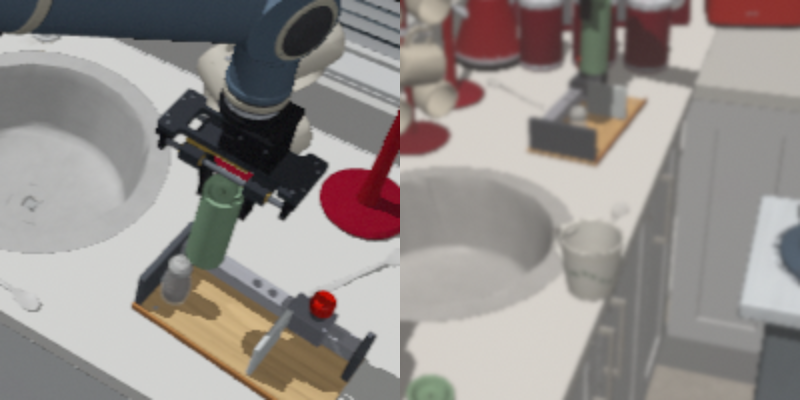

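The mosaic shows the candle held over the rack between shaker and stop, roughly upright. The wrist picture suggests its top is toward the robot from the TCP, so I'll measure the tilt and the rack from w5.

```bash
python3 - <<'E'
from rack import *
np.set_printoptions(precision=4,suppress=True)
im=cv2.imread('pics/w5.png'); V=np.load('V5.npy'); print('dV',abs(V-cam('wrist')[1]).max())
e=arm.read_state()['ee_pos']
n='wrist'
# silhouette of candle: green mask
b,g,r=[im[:,:,i].astype(int) for i in range(3)]
m=(g>r*1.12)&(g>b*1.08)&(g>35); 
ys,xs=np.where(m[:,230:410]); print('rows',ys.min(),ys.max())
for y in range(ys.min(),ys.max()+1,12):
    q=np.where(m[y,230:410])[0]+230; 
    if len(q): print(y,q.min(),q.max(),end=' | ')
print()
# expected silhouettes for upright candle centred at e+off
for ox in(0,-.004,-.008,-.012):
    a=np.linspace(0,2*np.pi,90)
    for z,rad in((.0204,.0255),(-.1236,.026)):
        P=np.array([proj(n,e+[ox+rad*np.cos(t),rad*np.sin(t),z]) for t in a]); print(ox,z,'x',P[:,0].min(),P[:,0].max(),'y',P[:,1].min(),P[:,1].max())
c=cv2.resize(im[140:400,80:420],None,fx=2.3,fy=2.3,interpolation=cv2.INTER_CUBIC); cv2.imwrite('pics/w5c.png',c)
E
```

```text
dV 0.0011951991342942642
rows 193 383
193 319 327 | 205 296 350 | 217 289 356 | 229 283 360 | 241 278 364 | 253 272 367 | 265 266 371 | 277 261 375 | 289 254 380 | 301 249 383 | 313 248 385 | 325 250 384 | 373 280 352 | 
0 0.0204 x 250.29005779116736 390.3950959950321 y 287.1626214836674 409.3625760229262
0 -0.1236 x 283.0664286177404 355.08125959386285 y 201.92783378695282 270.8937641748487
-0.004 0.0204 x 248.6702112208861 389.9456900253808 y 276.4586595479972 400.71289827349534
-0.004 -0.1236 x 282.39073244196925 354.70816858357557 y 196.3257287393018 265.87180917969556
-0.008 0.0204 x 247.02304739331376 389.4886872588676 y 265.5642217366868 391.92504064309634
-0.008 -0.1236 x 281.70933894430834 354.33193406280196 y 190.6750939084993 260.8086782276712
-0.012 0.0204 x 245.34786941066534 389.02389342818316 y 254.47417815958045 382.99566530454445
-0.012 -0.1236 x 281.02217576183136 353.95251613458635 y 184.97529594728502 255.70386281997355
```

View pics/w5c.png

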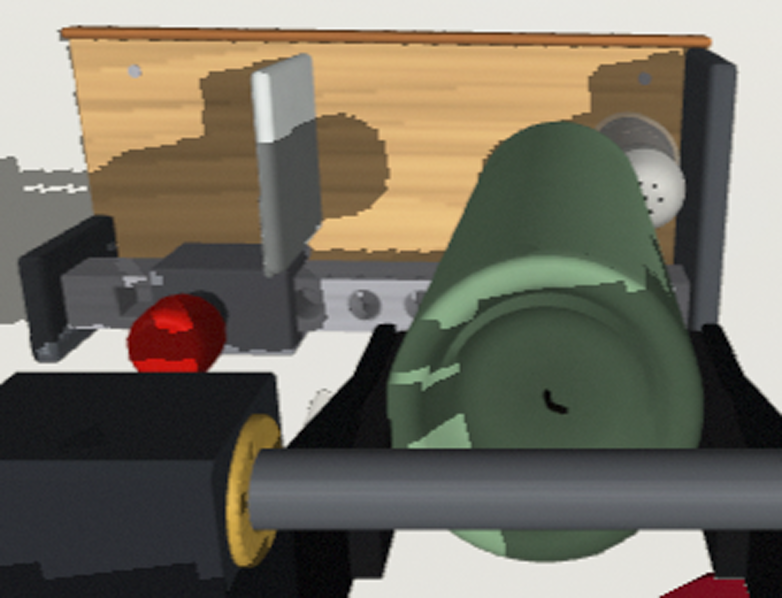

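```bash
python3 - <<'E'
from rack import *
np.set_printoptions(precision=4,suppress=True)
import h
V5=np.load('V5.npy'); K5=cam('wrist')[0]; o=h.cam
h.cam=lambda n:(K5,V5) if n=='wrist' else o(n)
f=lambda a,b:((a+.5)/2.3-.5+80,(b+.5)/2.3-.5+140)
pts=[((60,-31,63),f(310,302)),((60,-6,63),f(363,303)),((60,19,63),f(416,303)),((-55,-150,14),f(60,32)),((-55,150,14),f(711,41))]
R,t=fit(pts,'wrist')
for nm,z,u in[('shaker top',.098,(657,188)),('knob mid',.102,(177,333)),('plate front top corners',.075,(685,50)),('',.075,(735,65)),('stop front top',.08,(255,72)),('',.08,(312,57))]:
    p=onz('wrist',*f(*u),z); print(nm,R.T@(p[:2]-t))
print('target',t+R@[-.005,.061],'w/ tcp',t+R@[.004,.061])
E
```

```text
yaw -6.195308852851101 t [ 0.4893 -0.3197]
res mm [[-1.2755  1.7491]
 [-1.2999  0.1213]
 [-1.7926 -1.4219]
 [ 2.375   0.7642]
 [ 1.993  -1.2127]]
shaker top [-0.0044  0.1167]
knob mid [ 0.0568 -0.0723]
plate front top corners [-0.0545  0.1279]
 [-0.049   0.1479]
stop front top [-0.0442 -0.0398]
 [-0.0503 -0.0173]
target [ 0.4909 -0.2585] w/ tcp [ 0.4998 -0.2595]
```

```bash
python3 -m jog '[[0,0.022,0,0.1,-0.1,0,1],[0,0.022,0,0.1,-0.18,0,1],[0,0.022,0,0.1,-0.18,-0.2,1],[0,0.022,0,0.1,-0.18,-0.3,1],[0,0.022,0,0.1,-0.18,-0.3,1],[0,0.022,0,0.1,-0.18,-0.3,1]]' 
python3 - <<'E'
from g import *
s=arm.read_state(); e=s['ee_pos']; print(e); K,V=cam('wrist'); im=save('wrist','w6.png'); np.save('V6.npy',V)
r,g,b=[im[:,:,i].astype(int) for i in range(3)]
m=(g>r*1.12)&(g>b*1.08)&(g>35)
ys,xs=np.where(m[:,230:410]); print('rows',ys.min(),ys.max())
for y in range(ys.min(),ys.max()+1,12):
    q=np.where(m[y,230:410])[0]+230
    if len(q): print(y,q.min(),q.max(),end=' | ')
p=(.498-.009,-.2615)
for z,rad in((.0204,.0255),(-.1236,.026)):
    P=np.array([proj('wrist',e+[-.009+rad*np.cos(t),rad*np.sin(t),z]) for t in np.linspace(0,6.28,90)]);print(z,P.min(0),P.max(0))
E
```

```text
t: 6.3
ee_pos: [0.4988, -0.2625, 0.2551]
orientation: [[-0.995, 0.095, -0.037], [0.095, 0.996, 0.001], [0.036, -0.003, -0.999]]
ft_force: [0.9, -0.4, -3.3]
width: 0.581
[ 0.4988 -0.2625  0.2551]
rows 193 383
193 319 326 | 205 296 349 | 217 289 356 | 229 283 360 | 241 278 364 | 253 272 367 | 265 266 372 | 277 261 375 | 289 254 380 | 301 249 383 | 313 248 385 | 325 250 385 | 373 280 352 | 0.0204 [246.8792 258.2439] [389.1048 387.3801]
-0.1236 [282.4692 194.2038] [354.689  264.3714]
```

```bash
python3 -m jog '[[0,0,0,0,0,-0.25,1],[0,0,0,0,0,-0.5,1],[0,0,0,0,0,-0.75,1],[0,0,0,0,0,-1,1],[0,0,0,0,0,-1,1],[0,0,0,0,0,-1,1]]'; python3 -m jog '[[0,0,0,0,0,-0.06,1],[0,0,0,0,0,-0.08,1],[0,0,0,0,0,-0.10,1],[0,0,0,0,0,-0.12,1],[0,0,0,0,0,-0.12,1]]' 
python3 - <<'E'
from h import *
s=arm.read_state();print(s['ee_pos'],s['ft_force']);im=save('scene','s7.png')
cv2.imwrite('pics/s7c.png',cv2.resize(im[200:370,370:530],None,fx=4,fy=4,interpolation=cv2.INTER_CUBIC)[:,:,::-1][:600])
E
```

```text
t: 6.95
ee_pos: [0.4997, -0.2629, 0.1564]
orientation: [[-0.995, 0.094, -0.035], [0.095, 0.996, 0.0], [0.034, -0.003, -0.999]]
ft_force: [0.0, -0.1, -2.5]
width: 0.574
t: 7.45
ee_pos: [0.4996, -0.2628, 0.1443]
orientation: [[-0.995, 0.094, -0.035], [0.094, 0.996, 0.0], [0.035, -0.003, -0.999]]
ft_force: [-0.1, -0.0, -3.4]
width: 0.578
[ 0.49958907 -0.2628027   0.14432842] [-9.74022324e-02 -3.11419684e-03 -3.43816809e+00]
```

View pics/s7c.png

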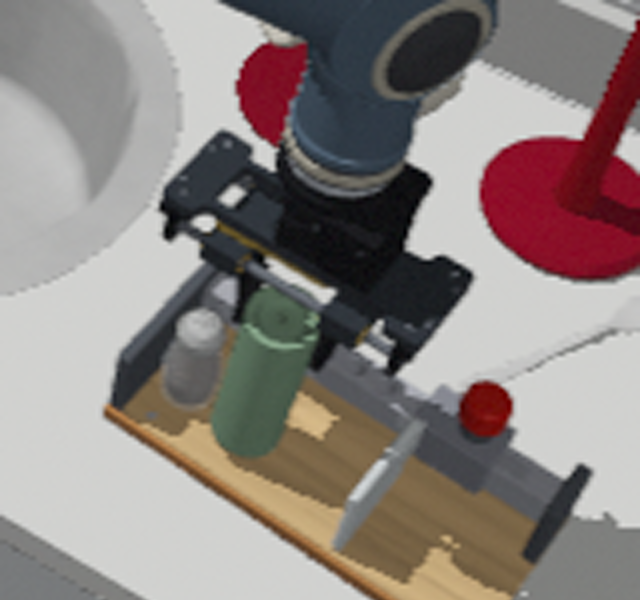

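The candle is upright between shaker (190,360) and stop plate (375,490), clear of both. I'll lower it slowly until it touches.

```bash
python3 -m jog '[[0,0,0,0,0,-0.03,1],[0,0,0,0,0,-0.05,1],[0,0,0,0,0,-0.07,1],[0,0,0,0,0,-0.08,1],[0,0,0,0,0,-0.08,1]]' | egrep 'ee_pos|force'; python3 -m jog '[[0,0,0,0,0,-0.02,1],[0,0,0,0,0,-0.03,1],[0,0,0,0,0,-0.03,1]]' | egrep 'ee_pos|force';  python3 -m jog '[[0,0,0,0,0,-0.01,1],[0,0,0,0,0,-0.02,1],[0,0,0,0,0,-0.02,1]]' | egrep 'ee_pos|force|width'
```

```text
ee_pos: [0.4995, -0.2628, 0.1362]
ft_force: [-0.1, -0.7, -3.1]
ee_pos: [0.4994, -0.2628, 0.133]
ft_force: [-0.0, -0.3, -3.8]
ee_pos: [0.5001, -0.2629, 0.1321]
ft_force: [-0.7, 1.2, 4.8]
width: 0.583
```

```bash
python3 -m jog '[[0,0,0,0,0,0,-0.2],[0,0,0,0,0,0,-0.25],[0,0,0,0,0,0,-0.35],[0,0,0,0,0,0,-0.6],[0,0,0,0,0,0,-1],[0,0,0,0,0,0,-1]]'; python3 -m jog '[[0,0,0,0,0,0.2,-1],[0,0,0,0,0,0.5,-1],[0,0,0,0,0,1,-1],[0,0,0,0,0,1,-1],[0,0,0,0,0,1,-1]]'
python3 - <<'E'
from h import *
im=save('scene','s8.png'); K,V=cam('wrist'); np.save('V8.npy',V); w=save('wrist','w8.png')
a=cv2.resize(im[230:370,380:530],None,fx=2.6,fy=2.6); b=cv2.resize(w,(400,300))
c=np.zeros((max(a.shape[0],300),a.shape[1]+400,3),np.uint8); c[:a.shape[0],:a.shape[1]]=a; c[:300,a.shape[1]:]=b; cv2.imwrite('pics/m8.png',c[:,:,::-1]); print(c.shape)
E
```

```text
t: 9.2
ee_pos: [0.5001, -0.263, 0.1321]
orientation: [[-0.995, 0.094, -0.034], [0.095, 0.996, 0.0], [0.034, -0.003, -0.999]]
ft_force: [0.2, -0.9, -0.2]
width: 0.864
t: 9.7
ee_pos: [0.5007, -0.2634, 0.2334]
orientation: [[-0.995, 0.094, -0.031], [0.095, 0.996, -0.001], [0.031, -0.004, -1.0]]
ft_force: [0.1, 0.8, -0.9]
width: 0.999
(364, 790, 3)
```

View pics/m8.png

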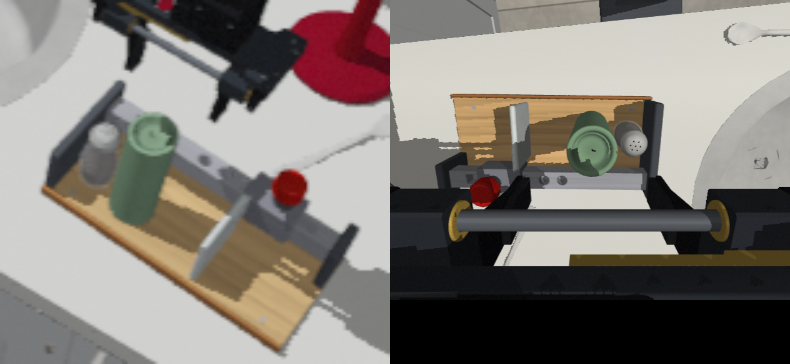

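```bash
python3 - <<'E'
from rack import *
import h
np.set_printoptions(precision=4,suppress=True)
V8=np.load('V8.npy');K8=cam('wrist')[0];o=h.cam
h.cam=lambda n:(K8,V8) if n=='wrist' else o(n)
ob=[]
for n,f in(('scene','s8.png'),('wrist','w8.png')):
    im=cv2.imread('pics/'+f); b,g,r=[im[:,:,i].astype(int) for i in range(3)]
    m=((r>90)&(g<r*.3)&(b<r*.3)).astype(np.uint8); k,l,st,ce=cv2.connectedComponentsWithStats(m)
    t0=proj(n,(.544,-.397,.102)); i=min((i for i in range(1,k) if st[i,4]>20),key=lambda i:np.hypot(*(ce[i]-t0))); x,y,w,hh,a=st[i]
    u=(x+(w-1)/2,y+(hh-1)/2); print(n,t0,st[i],u,onz(n,*u,.102)); ob.append((n,)+u)
p=tri(*ob); print('tri',p)
th=np.radians(-5.8);R=np.array([[np.cos(th),-np.sin(th)],[np.sin(th),np.cos(th)]]);t=np.array([.4892,-.3205]); print(R.T@(p[:2]-t), 'hole',t+R@[.06,-.006])
# candle, shaker tops from wrist: candle rim px (594,150)*1.6
for nm,u,z in(('candle',(594-390,150),.152),('shaker',(634-390,143),.098),('hole-6?',(562-390,181),.063),('hole-31?',(544-390,181),.063)):
    q=onz('wrist',u[0]*1.6,u[1]*1.6,z); print(nm,R.T@(q[:2]-t),q)
E
```

```text
scene [490.7904 300.1695] [485 296  13  13 129] (np.float64(491.0), np.float64(302.0)) [ 0.5388 -0.3998  0.102 ]
wrist [153.7743 309.96  ] [128 292  34  39 965] (np.float64(144.5), np.float64(311.0)) [ 0.5442 -0.4044  0.102 ]
tri [ 0.5402 -0.401   0.1047]
[ 0.0589 -0.0749] hole [ 0.5483 -0.3325]
candle [-0.0091  0.0624] [ 0.4865 -0.2575  0.152 ]
shaker [-0.0032  0.1112] [ 0.4972 -0.2096  0.098 ]
hole-6? [0.0608 0.0199] [ 0.5517 -0.3068  0.063 ]
hole-31? [ 0.061  -0.0053] [ 0.5494 -0.332   0.063 ]
```

```bash
python3 -m jog '[[0,-0.02,0,0.2,-0.4,0,-1],[0,-0.02,0,0.4,-0.8,0,-1],[0,-0.02,0,0.4,-1,0,-1],[0,-0.02,0,0.4,-1,0,-1]]' | egrep 'ee_pos'; python3 -m jog '[[0,0,0,0,-0.37,0,-1],[0,0,0,0,-0.37,-0.3,-1],[0,0,0,0,-0.37,-0.6,-1],[0,0,0,0,-0.37,-0.6,-1],[0,0,0,0,-0.37,-0.6,-1]]'
```

```text
ee_pos: [0.5377, -0.366, 0.229]
t: 10.7
ee_pos: [0.5376, -0.4015, 0.1682]
orientation: [[-0.995, 0.098, -0.01], [0.098, 0.995, 0.002], [0.01, 0.001, -1.0]]
ft_force: [0.6, -0.2, -0.2]
width: 0.999
```

```bash
python3 -m jog '[[0,0,0,0.03,0,-0.3,-1],[0,0,0,0.03,0,-0.5,-1],[0,0,0,0.03,0,-0.6,-1],[0,0,0,0.03,0,-0.6,-1],[0,0,0,0.03,0,-0.6,-1]]'; python3 -m jog '[[0,0,0,0,0,0,0],[0,0,0,0,0,0,0.2],[0,0,0,0,0,0,0.4],[0,0,0,0,0,0,1],[0,0,0,0,0,0,1],[0,0,0,0,0,0,1],[0,0,0,0,0,0,1],[0,0,0,0,0,0,1],[0,0,0,0,0,0,1]]' 30
```

```text
t: 11.2
ee_pos: [0.5414, -0.402, 0.1099]
orientation: [[-0.995, 0.098, -0.008], [0.098, 0.995, 0.0], [0.008, -0.001, -1.0]]
ft_force: [-0.1, 0.5, 0.7]
width: 1.0
t: 12.1
ee_pos: [0.5414, -0.4016, 0.1098]
orientation: [[-0.995, 0.098, -0.008], [0.098, 0.995, 0.001], [0.008, 0.0, -1.0]]
ft_force: [0.3, 1.2, 0.5]
width: 0.376
```

```bash
python3 -m jog '[[0,0,0,0,0,0.06,1],[0,0,0,0,0,0.12,1],[0,0,0,0,0,0.17,1],[0,0,0,0,0,0.17,1],[0,0,0,0,0,0.17,1]]'
```

```text
t: 12.6
ee_pos: [0.5413, -0.4014, 0.1264]
orientation: [[-0.995, 0.098, -0.009], [0.098, 0.995, 0.001], [0.009, 0.0, -1.0]]
ft_force: [1.5, -0.2, -7.5]
width: 0.374
```

```bash
python3 -m jog '[[0,0,0,0.01,0.1,0,1],[0,0,0,0.02,0.2,0,1],[0,0,0,0.03,0.3,0,1],[0,0,0,0.04,0.4,0,1],[0,0,0,0.05,0.5,0,1],[0,0,0,0.06,0.6,0,1],[0,0,0,0.067,0.66,0,1],[0,0,0,0.07,0.69,0,1],[0,0,0,0.07,0.69,0,1]]'
python3 - <<'E'
from rack import *
np.set_printoptions(precision=4,suppress=True)
e=arm.read_state()['ee_pos'];K,V=cam('wrist');np.save('V9.npy',V);w=save('wrist','w9.png');im=save('scene','s9.png')
a=cv2.resize(im[230:370,380:530],None,fx=2.6,fy=2.6); b=cv2.resize(w,(400,300))
c=np.zeros((364,790,3),np.uint8); c[:,:390]=a; c[:300,390:]=b; cv2.imwrite('pics/m9.png',c[:,:,::-1])
E
```

```text
t: 13.5
ee_pos: [0.5489, -0.3313, 0.1265]
orientation: [[-0.995, 0.097, -0.008], [0.097, 0.995, 0.002], [0.008, 0.001, -1.0]]
ft_force: [5.2, 1.1, -7.8]
width: 0.382
```

View pics/m9.png

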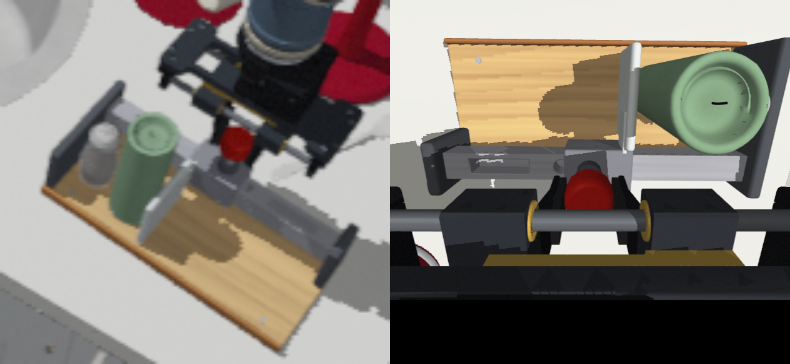

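The stop is close to the candle, which still stands, and the knob is held up. Now I'll check the position by lowering slowly while watching the force.

```bash
python3 - <<'E'
from rack import *
np.set_printoptions(precision=4,suppress=True)
th=np.radians(-5.8);R=np.array([[np.cos(th),-np.sin(th)],[np.sin(th),np.cos(th)]]);t=np.array([.4892,-.3205])
e=arm.read_state()['ee_pos'];print('pin rack',R.T@(e[:2]-t))
for nm,u,z in(('hole-31',(170,168),.063),('slot -115',(81,160),.063),('slot -61',(139,161),.063),('stopface far top',(635-390,46),.08)):
    q=onz('wrist',u[0]*1.6,u[1]*1.6,z); print(nm,R.T@(q[:2]-t))
E
python3 -m jog '[[0,0,0,0,0,-0.03,1],[0,0,0,0,0,-0.05,1],[0,0,0,0,0,-0.06,1],[0,0,0,0,0,-0.06,1]]' | egrep 'ee_pos|force'
python3 -m jog '[[0,0,0,0,0,-0.02,1],[0,0,0,0,0,-0.03,1],[0,0,0,0,0,-0.03,1]]' | egrep 'ee_pos|force'
```

```text
pin rack [ 0.0605 -0.0053]
hole-31 [ 0.0609 -0.0324]
slot -115 [ 0.0533 -0.113 ]
slot -61 [ 0.0541 -0.0604]
stopface far top [-0.0409  0.0273]
ee_pos: [0.5488, -0.3321, 0.1203]
ft_force: [3.2, 0.8, -6.2]
ee_pos: [0.5488, -0.3322, 0.1173]
ft_force: [4.3, -0.0, -5.6]
```

```bash
python3 -m jog '[[0,0,0,0,0,-0.03,1],[0,0,0,0,0,-0.05,1],[0,0,0,0,0,-0.07,1],[0,0,0,0,0,-0.07,1],[0,0,0,0,0,-0.07,1]]' | egrep 'ee_pos|force|width'
python3 -m jog '[[0,0,0,0,0,0,0.2],[0,0,0,0,0,0,0],[0,0,0,0,0,0,-0.3],[0,0,0,0,0,0,-1],[0,0,0,0,0,0,-1],[0,0,0,0,0,0,-1],[0,0,0,0,0,0,-1]]' | egrep 'ee_pos|force|width'
python3 -m jog '[[0,0,0,0,0,0.3,-1],[0,0,0,0,0,0.6,-1],[0,0,0,0,0,1,-1],[0,0,0,0,0,1,-1]]' | egrep 'ee_pos|force|width'
python3 -m jog '[[0,0,0,0,-0.5,0.2,-1],[0,0,0,-0.3,-1,0.3,-1],[0,0,0,-0.3,-1,0.3,-1],[0,0,0,-0.3,-1,0.3,-1]]'
python3 - <<'E'
from rack import *
np.set_printoptions(precision=4,suppress=True)
th=np.radians(-5.8);R=np.array([[np.cos(th),-np.sin(th)],[np.sin(th),np.cos(th)]]);t=np.array([.4892,-.3205])
ob=[]
K,V=cam('wrist');np.save('V10.npy',V);w=save('wrist','w10.png');im=save('scene','s10.png')
for n,I in(('scene',im),('wrist',w)):
    r,g,b=[I[:,:,i].astype(int) for i in range(3)]
    m=((r>90)&(g<r*.3)&(b<r*.3)).astype(np.uint8); k,l,st,ce=cv2.connectedComponentsWithStats(m)
    for z in(.102,.114):print(n,z,proj(n,(.549,-.332,z)))
    t0=proj(n,(.549,-.332,.102)); i=min((i for i in range(1,k) if st[i,4]>20),key=lambda i:np.hypot(*(ce[i]-t0))); x,y,ww,hh,a=st[i]
    u=(x+(ww-1)/2,y+(hh-1)/2); q=onz(n,*u,.102); print(st[i],u,R.T@(q[:2]-t)); ob.append((n,)+u)
p=tri(*ob); print('tri',p,R.T@(p[:2]-t))
a=cv2.resize(im[230:370,380:530],None,fx=2.6,fy=2.6); b=cv2.resize(w,(400,300))
c=np.zeros((364,790,3),np.uint8); c[:,:390]=a; c[:300,390:]=b; cv2.imwrite('pics/m10.png',c[:,:,::-1])
E
```

```text
ee_pos: [0.5488, -0.3323, 0.1103]
ft_force: [2.6, -0.8, -4.7]
width: 0.376
ee_pos: [0.5487, -0.3323, 0.1103]
ft_force: [-0.3, -0.1, 0.4]
width: 0.864
ee_pos: [0.5513, -0.3346, 0.2164]
ft_force: [0.6, -0.7, 0.2]
width: 0.995
t: 16.3
ee_pos: [0.5182, -0.4387, 0.2469]
orientation: [[-0.994, 0.105, 0.001], [0.105, 0.994, -0.006], [-0.002, -0.006, -1.0]]
ft_force: [-0.8, -0.3, -0.4]
width: 1.002
scene 0.102 [469.2544 287.5151]
scene 0.114 [470.2334 285.0394]
[464 283  12  12 117] (np.float64(469.5), np.float64(288.5)) [ 0.0582 -0.0076]
wrist 0.102 [451.8522 250.6719]
wrist 0.114 [457.108 255.845]
[ 439  229   43   46 1456] (np.float64(460.0), np.float64(251.5)) [0.0613 0.0011]
tri [ 0.5453 -0.3314  0.108 ] [ 0.0569 -0.0051]
```

View pics/m10.png

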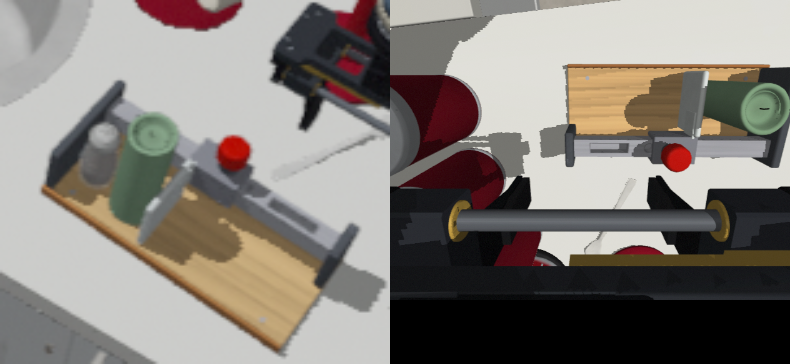

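```bash
python3 -m jog '[[0,0,0,0,0,0,-1],[0,0,0,0,0,0,-1],[0,0,0,0,0,0,-1],[0,0,0,0,0,0,-1]]' | egrep 'ee_pos'
python3 - <<'E'
from rack import *
np.set_printoptions(precision=4,suppress=True)
th=np.radians(-5.8);R=np.array([[np.cos(th),-np.sin(th)],[np.sin(th),np.cos(th)]]);t=np.array([.4892,-.3205])
ob=[]
Vs=np.mean([cam('wrist')[1]],axis=0);w=save('wrist','w11.png');im=save('scene','s11.png')
for n,I in(('scene',im),('wrist',w)):
    r,g,b=[I[:,:,i].astype(int) for i in range(3)]
    m=((r>90)&(g<r*.3)&(b<r*.3)).astype(np.uint8); k,l,st,ce=cv2.connectedComponentsWithStats(m)
    t0=proj(n,(.549,-.332,.102)); i=min((i for i in range(1,k) if st[i,4]>20),key=lambda i:np.hypot(*(ce[i]-t0))); x,y,ww,hh,a=st[i]
    u=(x+(ww-1)/2,y+(hh-1)/2); print(n,u,t0); ob.append((n,)+u)
p=tri(*ob); print('tri',p,R.T@(p[:2]-t))
for nm,u,z in(('hole -6 covered; candle top',None,0),):pass
E
```

```text
ee_pos: [0.5219, -0.4329, 0.2454]
scene (np.float64(469.5), np.float64(288.0)) [469.2544 287.5151]
wrist (np.float64(452.5), np.float64(249.5)) [451.4493 250.521 ]
tri [ 0.5468 -0.3328  0.1044] [ 0.0585 -0.0064]
```

```bash
python3 -c "
from station import arm
print(arm.read_state()['t']); print(arm.close_job())"
```

```text
16.9
the job is handed in; nothing more can be done
None
```

The green candle is standing in the rack next to the pepper shaker on its stop side. The stop is closed up to the pair, with its pin in the hole at rack y = −6 mm. I handed the job in at 16.9 s; it gives no verdict.

- **Candle:** I took the one nearest the base, carried it over and corrected a tilt of about 2° in the grip. I lowered it until it touched the board at about 5 N, then let go.
- **Stop:** I pulled the knob up about 17 mm (7.5 N spring pull), slid the stop about 70 mm and lowered the knob. The pull fell steadily to 4.7 N as it went down to within 0.5 mm of where I first gripped it, so the pin went into the hole.

**Last checks**
- With the arm still, the knob measured at rack y = −6.4 mm. Its height was 104.4 mm, against 104.7 mm before I moved it with the pin down, so the pin is fully home.
- The last picture shows the candle and shaker upright between the end plate and the stop, with the gripper clear of everything. The mug was not in that picture. It stood upright when last seen, and the arm's later moves stayed at the rack.

**Disagreements**
- A wrist picture taken while the arm was still settling put the rack about 10 mm off, and another put the knob at 108 mm. Both cleared when I measured again with the arm still.
- The top corners of the end plate fitted the first rack measurement poorly, by 8–10 mm, so I left them out.

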